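# Flip the stock tags of the vial racks

### The arm

A 6-joint arm with a two-finger parallel gripper is mounted at the origin on the work surface. World frame = base frame: x ahead of the robot, y to its left, z up, the work surface at z = 0. Lengths are in m, angles in rad, forces in N, time in s.
With the tool pointing down it reaches from about 0.275 to 1 m from the base axis. Payload 8.4 kg.
Tool frame: the origin (TCP) lies where the fingers leave the gripper's body, on its centre line; the fingertips stand bot.tip_reach ahead of it and the grasp point (between the pads) lies 54 mm ahead of it (bot.tip_reach is the distance from the TCP to the fingertips, in m); x points along the fingers, z is the direction in which the jaws open and shut, and the axes are right-handed (so a half turn about x gives the same grasp; the last joint's range is limited). The gripper opens to 85 mm and grips with 20 to 120 N. Pads are 22 mm wide; open, the fingers measure 114 mm over their backs; the gripper's body (76 mm by 85 mm) begins 54 mm behind the grasp point. The pads swing forward as they close: fully open they stand 13 mm farther back than shut.
Start: joints at [-1.229, 0.353, 1.633, -0, 1.155, -0.002], TCP at [0.211, -0.588, 0.304] pointing down, gripper open.
Joint ranges: [-2.63, 2.63], [-0.92, 2.1], [0.06, 2.66], [-1.3, 4.44], [0, 2.69], [-3.02, 3.02]. Speed limits (rad/s): [2.22, 2.22, 2.79, 3.14, 3.14, 3.14].

### API

Orientations are given as [roll, pitch, yaw] about the fixed x, y, z axes, in that order (R = Rz(yaw) Ry(pitch) Rx(roll)).
In Python, from plant import bot gives the robot as it stands.
- The arm moves only by the tool drive_tool, never from a script. Its argument "steps" is text: rows parted by semicolons, each of 6 numbers parted by spaces: the shift along the tool's x, y, z in mm, then the turn, a rotation vector about the tool's x, y, z in degrees. In form: dx dy dz ax ay az; .... A call has 1 to 12 rows; each row is the pose to reach, as a shift and turn from the pose measured when the call began, along the tool's axes at that moment; what a row does not reach only later rows make up. A row lasts 1/10 s, in which the tool goes at most 50 mm and 8.59 degrees, less where a joint would pass 70% of its speed; a pose out of reach is approached as far as the arm can. A call with a gripper value outside its range is refused whole. "gripper" is the closure in counts, from 0 (fully open) to 255 (shut), set as the call begins (left out, the last holds). The fingers move at their own pace and stop on an object; "grip_force" is the grip in N (left out, the last holds). Time passes only in rows, so rows that repeat a pose let the fingers close. It gives the time, the measured TCP pose, the force and the opening at its end, in the units of the state.
- bot.read_state(): the state, without advancing time (a new reading comes with each control period).
- bot.grab_frame(name): name is "scene" or "top"; returns (picture, depth): 420x560x3 uint8, red, green, blue; 420x560 float32, m along the optical axis (not along the pixel's ray), 0 where there is no reading.
- bot.camera_info(name): a dict with "mtx" (3x3 intrinsics, pixels), "world_from_camera" (4x4, takes a point from camera to world coordinates). Camera axes: x right, y up, looking along -z (the intrinsics and any distortion apply to the point x, -y, -z); pixel columns grow to the right and rows downward; lengths in m; the calibration is good to about 2 mm. A picture is of the moment at which its call begins. camera_info takes no time and is no camera call.
- bot.job_done(): hands the job in, once; it reports no verdict.
The state is a dict: "t": time; "joints": joint angles; "qvel": joint speeds; "effort": joint torques, N m; "ee_pos": TCP position; "eef_rot": TCP orientation; "contact_force": force on the tool from outside, world axes, zero at the start; "moment": the same for the moment, N m; "gripper_width": opening from 0.0 (shut) to 1.0 (fully open).
Only numpy, scipy, OpenCV 4.12 (cv2) and the standard library are available. Lean on these libraries where they do the work, as an engineer would, in place of code of your own. Each camera call takes 0.05 s, during which the arm holds its last target.

### The job

Bring the stock board up to date: with a fingertip, push the hinged tags over so that only the racks with a vial in every hole show the disc face of their tag (tag leaning back towards its rack), and every rack with an empty hole shows the bar face (tag leaning towards the robot). Each tag belongs to the rack straight behind it and must end up resting on its stop; do not lift, shift or knock over the racks or anything else on the bench.

Things in the scene. Friction and masses are not known exactly. Their poses are not given: they have to be found in the camera images.
- board: Plywood stock board, 310 mm (its x) by 450 mm (its y), 8 mm thick, lying fixed on the table; origin at the centre of its underside. Its x axis points away from the robot. Four bays at y = -165, -55, 55, 165 mm in its frame; in each a tag stand at x = -75 and a rack at x = +100 mm, straight behind it.
- stand_1: Fixed grey stand of tag flap_1, 50 (x) by 66 (y) by 36 mm high; origin at the centre of its underside, on the board's top (8 mm above the table), axes parallel to the board's. It stands in any of the bays and belongs to the rack in the same bay, 175 mm away along its x axis (within 5 mm in y). Hinge line along its y axis, 24 mm above its origin.
- stand_1_hinge (a point): Middle of the hinge line of flap_1, 32 mm above the table. The flap is 46 mm wide, 4 mm thick, 40 g, top edge 65 mm from this line. Its robot-side face has a raised disc (28 mm), showing when it leans towards the rack ('full'); its rack-side face has a raised bar (36 x 8 mm), showing when it leans towards the robot ('not full').
- flap_1 (a joint): Tag hinge: 0 upright, positive leaning away from the robot to its rack, negative leaning to the robot; stops at -0.65 and +0.65 rad. Swings freely; pushed past upright it falls by its weight onto that side's stop, its top edge then 39 mm to that side of the hinge line and 84 mm above the table. Stop bars of the stand reach 43 mm above the table.
- stand_2: Fixed grey stand of tag flap_2, 50 (x) by 66 (y) by 36 mm high; origin at the centre of its underside, on the board's top (8 mm above the table), axes parallel to the board's. It stands in any of the bays and belongs to the rack in the same bay, 175 mm away along its x axis (within 5 mm in y). Hinge line along its y axis, 24 mm above its origin.
- stand_2_hinge (a point): Middle of the hinge line of flap_2, 32 mm above the table. The flap is 46 mm wide, 4 mm thick, 40 g, top edge 65 mm from this line. Its robot-side face has a raised disc (28 mm), showing when it leans towards the rack ('full'); its rack-side face has a raised bar (36 x 8 mm), showing when it leans towards the robot ('not full').
- flap_2 (a joint): Tag hinge: 0 upright, positive leaning away from the robot to its rack, negative leaning to the robot; stops at -0.65 and +0.65 rad. Swings freely; pushed past upright it falls by its weight onto that side's stop, its top edge then 39 mm to that side of the hinge line and 84 mm above the table. Stop bars of the stand reach 43 mm above the table.
- stand_3: Fixed grey stand of tag flap_3, 50 (x) by 66 (y) by 36 mm high; origin at the centre of its underside, on the board's top (8 mm above the table), axes parallel to the board's. It stands in any of the bays and belongs to the rack in the same bay, 175 mm away along its x axis (within 5 mm in y). Hinge line along its y axis, 24 mm above its origin.
- stand_3_hinge (a point): Middle of the hinge line of flap_3, 32 mm above the table. The flap is 46 mm wide, 4 mm thick, 40 g, top edge 65 mm from this line. Its robot-side face has a raised disc (28 mm), showing when it leans towards the rack ('full'); its rack-side face has a raised bar (36 x 8 mm), showing when it leans towards the robot ('not full').
- flap_3 (a joint): Tag hinge: 0 upright, positive leaning away from the robot to its rack, negative leaning to the robot; stops at -0.65 and +0.65 rad. Swings freely; pushed past upright it falls by its weight onto that side's stop, its top edge then 39 mm to that side of the hinge line and 84 mm above the table. Stop bars of the stand reach 43 mm above the table.
- stand_4: Fixed grey stand of tag flap_4, 50 (x) by 66 (y) by 36 mm high; origin at the centre of its underside, on the board's top (8 mm above the table), axes parallel to the board's. It stands in any of the bays and belongs to the rack in the same bay, 175 mm away along its x axis (within 5 mm in y). Hinge line along its y axis, 24 mm above its origin.
- stand_4_hinge (a point): Middle of the hinge line of flap_4, 32 mm above the table. The flap is 46 mm wide, 4 mm thick, 40 g, top edge 65 mm from this line. Its robot-side face has a raised disc (28 mm), showing when it leans towards the rack ('full'); its rack-side face has a raised bar (36 x 8 mm), showing when it leans towards the robot ('not full').
- flap_4 (a joint): Tag hinge: 0 upright, positive leaning away from the robot to its rack, negative leaning to the robot; stops at -0.65 and +0.65 rad. Swings freely; pushed past upright it falls by its weight onto that side's stop, its top edge then 39 mm to that side of the hinge line and 84 mm above the table. Stop bars of the stand reach 43 mm above the table.
- rack_p: Loose grey vial rack, 64 (x) by 88 (y) by 30 mm high, six holes in 2 rows of 3; all six holes hold a vial: FULL. White capped vials 24 mm across reach 65 mm above its origin. Origin at the centre of its underside, on the board's top. Stands in one of the four bays, which one differs; its near side is about 140 mm behind the hinge line. Not to be shifted.
- rack_q: Loose grey vial rack, 64 (x) by 88 (y) by 30 mm high, six holes in 2 rows of 3; five vials, one hole empty: not full. White capped vials 24 mm across reach 65 mm above its origin. Origin at the centre of its underside, on the board's top. Stands in one of the four bays, which one differs; its near side is about 140 mm behind the hinge line. Not to be shifted.
- rack_r: Loose grey vial rack, 64 (x) by 88 (y) by 30 mm high, six holes in 2 rows of 3; four vials, two holes empty: not full. White capped vials 24 mm across reach 65 mm above its origin. Origin at the centre of its underside, on the board's top. Stands in one of the four bays, which one differs; its near side is about 140 mm behind the hinge line. Not to be shifted.
- rack_s: Loose grey vial rack, 64 (x) by 88 (y) by 30 mm high, six holes in 2 rows of 3; two vials, four holes empty: not full. White capped vials 24 mm across reach 65 mm above its origin. Origin at the centre of its underside, on the board's top. Stands in one of the four bays, which one differs; its near side is about 140 mm behind the hinge line. Not to be shifted.
- vial: Bystander: loose white capped vial, 24 mm across, 60 mm tall, standing on the board between the tag row and the rack row, midway between two bays (within 8 mm). Origin at the centre of its underside.
- loupe: Bystander: black folding loupe, 30 x 30 mm, 22 mm high, lying on the board on the robot's side of the tag row, midway between two bays. Origin at the centre of its underside.
- wash_bottle: Bystander: white plastic bottle, 68 mm across, 150 mm tall, standing right of the board. Origin at the centre of its underside.
- water_bottle: Bystander: clear bottle, 62 mm across, 190 mm tall, standing left of the board. Origin at the centre of its underside.
- notebook: Bystander: notebook 150 x 105 mm, 10 mm thick, lying left of the robot. Origin at the centre of its underside.
- dish: Bystander: glass dish, 90 mm across, 16 mm high, right of the robot. Origin at the centre of its underside.
- needle: Bystander: mounted needle with a wooden handle, 140 mm long, lying on the table along the board's left side. Origin at the underside, about the middle.

How it is judged:
At the end, for the whole second after the job is handed in: The tag in front of the full rack leans towards its rack (joint above 0.5 rad), the tags in front of the racks with an empty hole lean towards the robot (joint below -0.5 rad), all tags and racks at rest (((y of rack_p in the frame of stand_1 between -0.05 and 0.05 m and value of joint flap_1 above 0.5 rad) or (y of rack_q in the frame of stand_1 between -0.05 and 0.05 m and value of joint flap_1 below -0.5 rad) or (y of rack_r in the frame of stand_1 between -0.05 and 0.05 m and value of joint flap_1 below -0.5 rad) or (y of rack_s in the frame of stand_1 between -0.05 and 0.05 m and value of joint flap_1 below -0.5 rad)) and velocity of joint flap_1 between -0.1 and 0.1 rad/s and ((y of rack_p in the frame of stand_2 between -0.05 and 0.05 m and value of joint flap_2 above 0.5 rad) or (y of rack_q in the frame of stand_2 between -0.05 and 0.05 m and value of joint flap_2 below -0.5 rad) or (y of rack_r in the frame of stand_2 between -0.05 and 0.05 m and value of joint flap_2 below -0.5 rad) or (y of rack_s in the frame of stand_2 between -0.05 and 0.05 m and value of joint flap_2 below -0.5 rad)) and velocity of joint flap_2 between -0.1 and 0.1 rad/s and ((y of rack_p in the frame of stand_3 between -0.05 and 0.05 m and value of joint flap_3 above 0.5 rad) or (y of rack_q in the frame of stand_3 between -0.05 and 0.05 m and value of joint flap_3 below -0.5 rad) or (y of rack_r in the frame of stand_3 between -0.05 and 0.05 m and value of joint flap_3 below -0.5 rad) or (y of rack_s in the frame of stand_3 between -0.05 and 0.05 m and value of joint flap_3 below -0.5 rad)) and velocity of joint flap_3 between -0.1 and 0.1 rad/s and ((y of rack_p in the frame of stand_4 between -0.05 and 0.05 m and value of joint flap_4 above 0.5 rad) or (y of rack_q in the frame of stand_4 between -0.05 and 0.05 m and value of joint flap_4 below -0.5 rad) or (y of rack_r in the frame of stand_4 between -0.05 and 0.05 m and value of joint flap_4 below -0.5 rad) or (y of rack_s in the frame of stand_4 between -0.05 and 0.05 m and value of joint flap_4 below -0.5 rad)) and velocity of joint flap_4 between -0.1 and 0.1 rad/s and linear speed of each of rack_p, rack_q, rack_r, rack_s below 0.01 m/s); the robot touches nothing.
It fails at once if a rack was shifted by more than 15 mm, lifted or tipped (distance of any of rack_p, rack_q, rack_r, rack_s from where it was at the start of the episode above 0.015 m or angle between any of rack_p, rack_q, rack_r, rack_s's own z axis and vertical above 0.2 rad).
It fails at once if a bystander was shifted by more than 15 mm, lifted or knocked over (distance of any of vial, loupe, wash_bottle, water_bottle, notebook, dish, needle from where it was at the start of the episode above 0.015 m or angle between any of vial, wash_bottle, water_bottle's own z axis and vertical above 0.35 rad).
It also fails if it takes over 54 s, if anything falls off the work surface, if the arm or the gripper's body presses on something with over 40 N, if the wrist force passes 120 N, or if a joint passes its speed limit or range.

## Working session

There is one attempt and no reset: what is moved stays moved. The work goes in short steps, Python scripts to look and compute and a tool call to move; the robot and the scene stay as the last step left them, time stands still between calls to the robot, and variables do not carry over. Pictures are saved under pics/ and viewed, and the job is handed in when it is done.

Besides the shell and the picture viewer there is one more tool, called after "Call:" as a command line: name --argument value ..., lists and objects as JSON in quotes. drive_tool: Moves the arm, as the interface text tells. Its arguments: {"type":"object","properties":{"steps":{"type":"string"},"gripper":{"type":"number"},"grip_force":{"type":"number"}},"required":["steps"]}

```bash
mkdir -p pics; python3 - <<'E'
from plant import bot
import cv2, numpy as np
for n in ("scene","top"):
    p,d=bot.grab_frame(n); cv2.imwrite(f"pics/{n}0.png",p[:,:,::-1]); np.savez(f"{n}0.npz",p=p,d=d)
    i=bot.camera_info(n); print(n,np.round(i["mtx"],1).tolist(),np.round(i["world_from_camera"],3).tolist(),[k for k in i])
print(bot.tip_reach, bot.read_state())
E
```

```text
scene [[541.0, 0.0, 280.0], [0.0, 541.0, 208.9], [0.0, 0.0, 1.0]] [[-0.299, -0.783, 0.545, 1.35], [0.954, -0.241, 0.177, 0.246], [-0.008, 0.573, 0.819, 1.22], [0.0, 0.0, 0.0, 1.0]] ['mtx', 'world_from_camera']
top [[402.4, 0.0, 281.6], [0.0, 402.4, 208.1], [0.0, 0.0, 1.0]] [[-0.008, 0.987, -0.162, 0.33], [-1.0, -0.004, 0.025, 0.019], [0.024, 0.162, 0.987, 1.324], [0.0, 0.0, 0.0, 1.0]] ['mtx', 'world_from_camera']
0.0726 {'t': 0.1, 'joints': array([-1.22937687e+00,  3.53616955e-01,  1.63406104e+00, -1.68872627e-05,
        1.15518848e+00, -2.37786125e-03]), 'qvel': array([ 0.00026844,  0.00085564, -0.00135971,  0.00287642,  0.0011851 ,
       -0.00121594]), 'effort': array([ 3.10396739e-03, -6.06351399e+01, -3.42820430e+01,  1.99341207e-04,
        4.06816063e-03,  2.63629332e-06]), 'ee_pos': array([ 0.21056259, -0.58810777,  0.30321237]), 'eef_rot': array([-3.13184937,  1.56952241,  1.92434376]), 'contact_force': array([0.1070798 , 0.67902835, 0.5968905 ]), 'moment': array([-0.0082246 ,  0.01715415,  0.04482657]), 'gripper_width': 0.9983609357768094}
```

View pics/scene0.png

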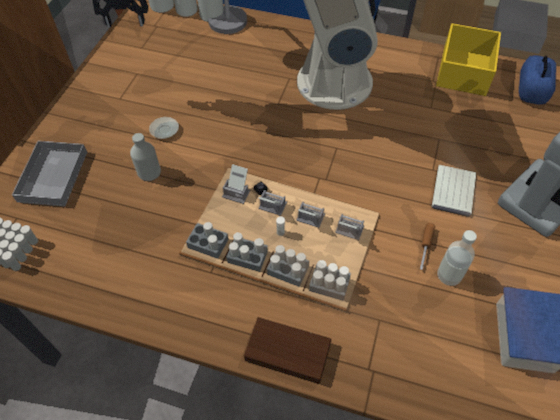

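View pics/top0.png

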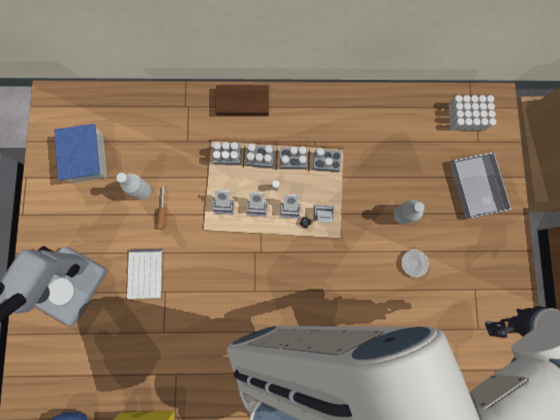

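The scene picture shows the board at about (285,240), and the top picture shows it at (275,188). I'll zoom in to read the racks and tags.

```bash
python3 - <<'E'
import cv2,numpy as np
p=cv2.imread("pics/top0.png")[130:245,195:355]; cv2.imwrite("pics/topz.png",cv2.resize(p,None,fx=5,fy=5,interpolation=cv2.INTER_CUBIC))
p=cv2.imread("pics/scene0.png")[155:310,175:385]; cv2.imwrite("pics/scenez.png",cv2.resize(p,None,fx=3.8,fy=3.8,interpolation=cv2.INTER_CUBIC))
E
```

```text
(no output)
```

View pics/topz.png

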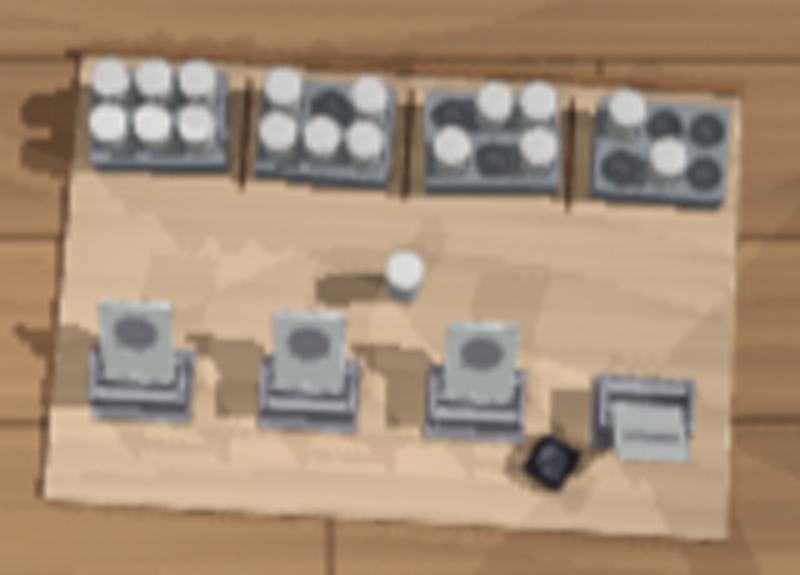

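View pics/scenez.png

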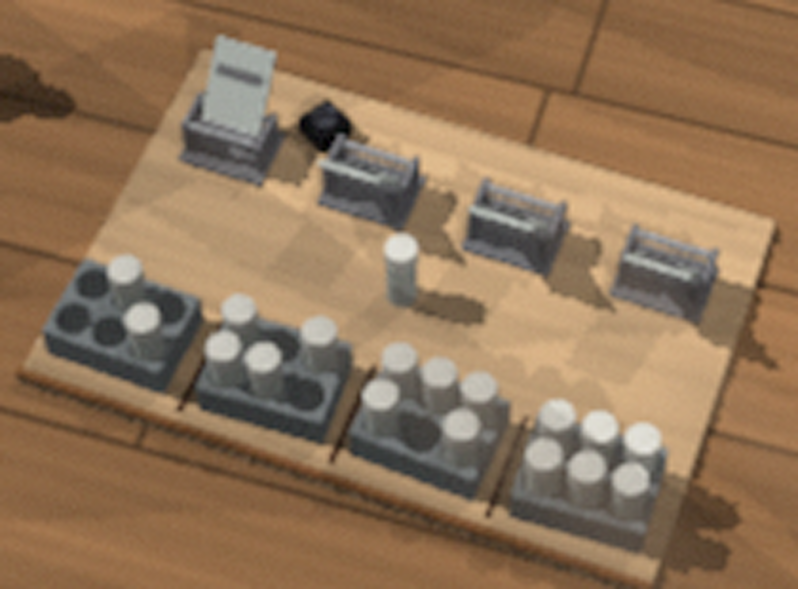

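```bash
cat > h.py <<'E'
from plant import bot
import numpy as np
def ray(n,u,v,z):
    i=bot.camera_info(n);K=i["mtx"];T=np.array(i["world_from_camera"])
    d=T[:3,:3]@np.array([(u-K[0][2])/K[0][0],-(v-K[1][2])/K[1][1],-1]);o=T[:3,3]
    return o+d*(z-o[2])/d[2]
def cloud(n,f):
    a=np.load(f);d=a["d"];i=bot.camera_info(n);K=i["mtx"];T=np.array(i["world_from_camera"])
    v,u=np.mgrid[:d.shape[0],:d.shape[1]]
    c=np.stack([(u-K[0][2])/K[0][0]*d,-(v-K[1][2])/K[1][1]*d,-d],-1)
    return c@T[:3,:3].T+T[:3,3]
E
python3 - <<'E'
from h import *
import cv2
C=np.array([ray("top",195+a/5-.4,130+b/5-.4,.008)[:2] for a,b in [(78,55),(740,95),(725,538),(42,498)]])
print(C.round(3).tolist())
for k in range(4): print(np.linalg.norm(C[k]-C[(k+1)%4]).round(3))
c=C.mean(0); ex=(C[0]+C[1]-C[2]-C[3]); ex/=np.linalg.norm(ex); ey=(C[0]+C[3]-C[1]-C[2]); ey/=np.linalg.norm(ey)
yaw=np.arctan2(ex[1]-ey[0],ex[0]+ey[1]); print(c,np.degrees(yaw))
R=np.array([[np.cos(yaw),-np.sin(yaw)],[np.sin(yaw),np.cos(yaw)]])
for y in (.165,.055,-.055,-.165): print("hinge",y,(c+R@[-.075,y]).round(4))
print("vial top",ray("top",195+405/5-.4,130+270/5-.4,.068))
print("loupe",ray("top",195+551/5-.4,130+462/5-.4,.022))
# depth-based: flap top edges & board heights in board frame
for n in("top","scene"):
    P=cloud(n,n+"0.npz"); q=(P[...,:2]-c)@R
    for y in (.165,.055,-.055,-.165):
        m=(abs(q[...,1]-y)<.04)&(abs(q[...,0]+.075)<.06)&(P[...,2]>.05)&(P[...,2]<.12)
        print(n,y,m.sum(),q[m].mean(0).round(3),q[m].min(0).round(3),q[m].max(0).round(3),P[m][:,2].max().round(3))
    m=(abs(q[...,0]+.02)<.04)&(abs(q[...,1])<.2)&(P[...,2]>.055)&(P[...,2]<.1)&(q[...,0]>-.02)
    print('vial pts',m.sum(),q[m].mean(0).round(3))
E
```

```text
[[0.779, 0.227], [0.75, -0.223], [0.448, -0.204], [0.477, 0.244]]
0.451
0.303
0.449
0.303
[0.61338766 0.01091224] -3.562052978980568
hinge 0.165 [0.5488 0.1803]
hinge 0.055 [0.5419 0.0705]
hinge -0.055 [ 0.5351 -0.0393]
hinge -0.165 [ 0.5283 -0.1491]
vial top [0.61512489 0.00627978 0.068     ]
loupe [ 0.49698593 -0.08884785  0.022     ]
top 0.165 160 [-0.048  0.164] [-0.064  0.141] [-0.032  0.186] 0.087
top 0.055 154 [-0.048  0.053] [-0.065  0.032] [-0.032  0.074] 0.088
top -0.055 149 [-0.047 -0.056] [-0.064 -0.078] [-0.034 -0.033] 0.09
top -0.165 106 [-0.101 -0.166] [-0.114 -0.189] [-0.085 -0.142] 0.086
vial pts 46 [ 0.    -0.004]
scene 0.165 50 [-0.04   0.166] [-0.06   0.144] [-0.031  0.188] 0.09
scene 0.055 48 [-0.04   0.057] [-0.061  0.034] [-0.031  0.079] 0.09
scene -0.055 49 [-0.041 -0.051] [-0.059 -0.076] [-0.032 -0.031] 0.087
scene -0.165 252 [-0.099 -0.164] [-0.114 -0.189] [-0.075 -0.141] 0.087
vial pts 78 [ 0.004 -0.001]
```

```bash
cat >> h.py <<'E'
from scipy.spatial.transform import Rotation as Ro
c=np.array([.6134,.0109]); yaw=np.radians(-3.56)
B=np.array([[np.cos(yaw),-np.sin(yaw)],[np.sin(yaw),np.cos(yaw)]])
def goal(bx,by,tipz,zdir=1):
    s=bot.read_state(); R=Ro.from_euler("xyz",s["eef_rot"]).as_matrix()
    p=np.r_[c+B@[bx,by],tipz+bot.tip_reach]
    G=np.column_stack([[0,0,-1],np.cross(zdir*np.r_[B[:,1],0],[0,0,-1]),zdir*np.r_[B[:,1],0]])
    return (R.T@(p-s["ee_pos"])*1000).round(1), np.degrees(Ro.from_matrix(R.T@G).as_rotvec()).round(1)
def show():
    s=bot.read_state(); print("t",s["t"],"pos",s["ee_pos"].round(4),"joints",s["joints"].round(3),"F",s["contact_force"].round(2),"w",s["gripper_width"])
    R=Ro.from_euler("xyz",s["eef_rot"]).as_matrix(); print(R.round(3).tolist())
    p=B.T@(s["ee_pos"][:2]-c); print("board xy",p.round(4),"tipz",s["ee_pos"][2]-bot.tip_reach)
E
python3 - <<'E'
from h import *
show()
for z in(1,-1): print(goal(0,.055,.23,z))
E
```

```text
t 0.1 pos [ 0.2106 -0.5881  0.3032] joints [-1.229  0.354  1.634 -0.     1.155 -0.002] F [0.11 0.68 0.6 ] w 0.9983609357768094
[[-0.0, 0.941, 0.337], [0.001, 0.337, -0.941], [-1.0, -0.0, -0.001]]
board xy [-0.3649 -0.6229] tipz 0.2306123687137835
(array([   1.2,  602.9, -478.7]), array([-1.567e+02, -0.000e+00, -1.000e-01]))
(array([   1.2,  602.9, -478.7]), array([23.3, -0.1,  0. ]))
```

Call:
drive_tool --steps "0 20 -16 2 0 0; 0 50 -40 4 0 0; 0 85 -67 6 0 0; 0 120 -95 8 0 0; 0 155 -123 10 0 0; 0 190 -151 12 0 0; 0 225 -179 14 0 0; 0 260 -206 16 0 0; 0 295 -234 18 0 0; 0 330 -262 20 0 0; 0 365 -290 22 0 0; 0 400 -318 23.3 0 0" --gripper 255

```text
t: 1.3
ee_pos: [0.4805, -0.1521, 0.3035]
eef_rot: [-2.637, 1.569, 2.011]
contact_force: [0.9, -0.8, -0.1]
gripper_width: -0.002
```

```bash
python3 - <<'E'
from h import *
show(); print(bot.tip_reach,goal(0,.055,.23,-1))
E
```

```text
t 1.3 pos [ 0.4805 -0.1521  0.3035] joints [-3.100e-01  1.650e-01  1.887e+00  1.000e-03  1.090e+00  1.324e+00] F [ 0.93 -0.8  -0.09] w -0.0017839368999662917
[[-0.001, 0.998, -0.064], [0.001, -0.064, -0.998], [-1.0, -0.001, -0.001]]
board xy [-0.1225 -0.171 ] tipz 0.23094859402132467
0.0726 (array([   1.1,  122.1, -226.2]), array([-0.1, -0.1,  0. ]))
```

Call:
drive_tool --steps "0 25 -25 0 0 0; 0 60 -60 0 0 0; 0 95 -95 0 0 0; 0 122 -116 0 0 0; 20 122 -116 0 0 0; 50 122 -116 0 0 0; 80 122 -116 0 0 0; 80 122 -116 0 0 0; 80 122 -116 0 0 0"

```text
t: 2.2
ee_pos: [0.6095, -0.0441, 0.2236]
eef_rot: [-2.09, 1.568, 2.558]
contact_force: [0.2, 0.7, -0.1]
gripper_width: 0.001
```

```bash
python3 - <<'E'
from h import *
import cv2
show(); print(goal(0,-.055,.062,-1))
p,d=bot.grab_frame("scene"); cv2.imwrite("pics/s1.png",cv2.resize(p[130:320,165:395,::-1],None,fx=3,fy=3,interpolation=cv2.INTER_CUBIC))
E
```

```text
t 2.2 pos [ 0.6095 -0.0441  0.2236] joints [-7.500e-02  4.170e-01  1.733e+00  1.000e-03  9.930e-01  1.559e+00] F [ 0.17  0.67 -0.07] w 0.0008374541170341625
[[-0.002, 0.998, -0.064], [0.001, -0.064, -0.998], [-1.0, -0.002, -0.001]]
board xy [-0.0005 -0.0551] tipz 0.15098678854171807
(array([89. ,  0.7, -0. ]), array([-0.1, -0.1,  0.1]))
```

View pics/s1.png

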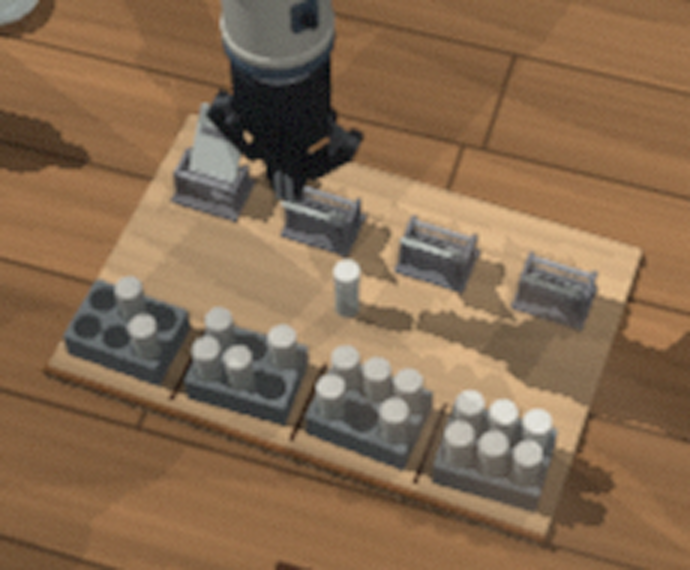

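The fingers are shut and hang behind the bay-3 tag: tip at (285,190), tag stand at (320,215), loose vial at (347,285) well to the side. I'll descend now.

Call:
drive_tool --steps "20 0 0 0 0 0; 45 0 0 0 0 0; 65 0 0 0 0 0; 80 0 0 0 0 0; 88 0 0 0 0 0; 88 0 0 0 0 0"

```text
t: 2.85
ee_pos: [0.6102, -0.0442, 0.1366]
eef_rot: [-3.045, 1.57, 1.603]
contact_force: [-0.7, -0.7, -0.5]
gripper_width: -0.001
```

```bash
python3 - <<'E'
from h import *
import cv2
show()
p,d=bot.grab_frame("scene"); cv2.imwrite("pics/s2.png",cv2.resize(p[130:320,165:395,::-1],None,fx=3,fy=3,interpolation=cv2.INTER_CUBIC))
E
```

```text
t 2.85 pos [ 0.6102 -0.0442  0.1366] joints [-7.500e-02  5.300e-01  1.783e+00  1.000e-03  8.280e-01  1.559e+00] F [-0.72 -0.65 -0.51] w -0.0011224137995159398
[[-0.0, 0.998, -0.064], [0.001, -0.064, -0.998], [-1.0, -0.0, -0.001]]
board xy [ 0.0002 -0.0551] tipz 0.06397072209828217
```

View pics/s2.png

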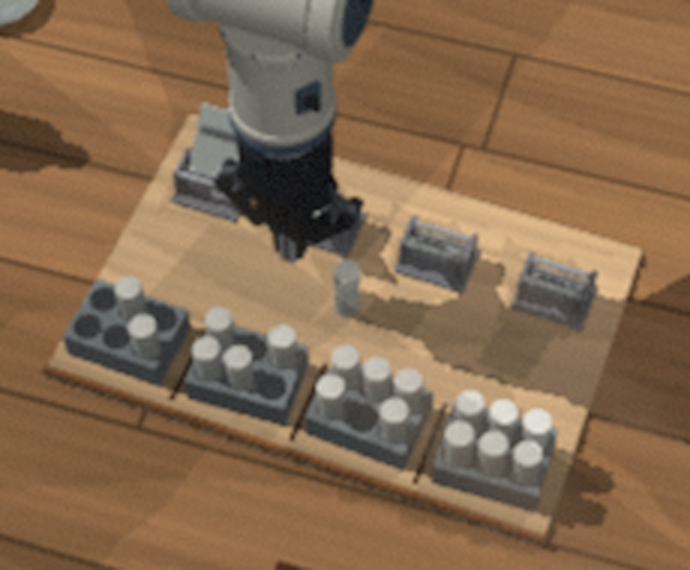

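Call:
drive_tool --steps "0 -10 0 0 0 0; 0 -20 0 0 0 0; 0 -30 0 0 0 0; 0 -40 0 0 0 0; 0 -50 0 0 0 0; 0 -60 0 0 0 0; 0 -70 0 0 0 0; 0 -80 0 0 0 0; 0 -82 0 0 0 0; 0 -70 0 0 0 0; 0 -50 0 0 0 0; -10 -45 0 0 0 0"

```text
t: 4.1
ee_pos: [0.5682, -0.0415, 0.147]
eef_rot: [2.055, 1.568, 0.42]
contact_force: [-0.9, 0.7, 0.2]
gripper_width: -0.001
```

Call:
drive_tool --steps "-30 0 0 0 0 0; -60 5 0 0 0 0; -70 20 -30 0 0 0; -70 35 -70 0 0 0; -70 45 -105 0 0 0; -70 45 -110 0 0 0; -70 45 -110 0 0 0"

```text
t: 4.8
ee_pos: [0.6203, 0.0663, 0.2175]
eef_rot: [2.013, 1.568, 0.38]
contact_force: [-0.5, 0.7, 0.7]
gripper_width: 0.0
```

```bash
python3 - <<'E'
from h import *
import cv2
show(); print(goal(0,.055,.063,-1))
p,d=bot.grab_frame("scene"); cv2.imwrite("pics/s3.png",cv2.resize(p[130:320,165:395,::-1],None,fx=3,fy=3,interpolation=cv2.INTER_CUBIC))
E
```

```text
t 4.8 pos [0.6203 0.0663 0.2175] joints [1.040e-01 4.410e-01 1.712e+00 1.000e-03 9.870e-01 1.737e+00] F [-0.53  0.71  0.67] w 0.000179767447735166
[[0.002, 0.998, -0.062], [0.001, -0.062, -0.998], [-1.0, 0.002, -0.001]]
board xy [0.0035 0.0558] tipz 0.14486785086631931
(array([81.9, -3.6,  0.8]), array([-0. , -0.1, -0.1]))
```

View pics/s3.png

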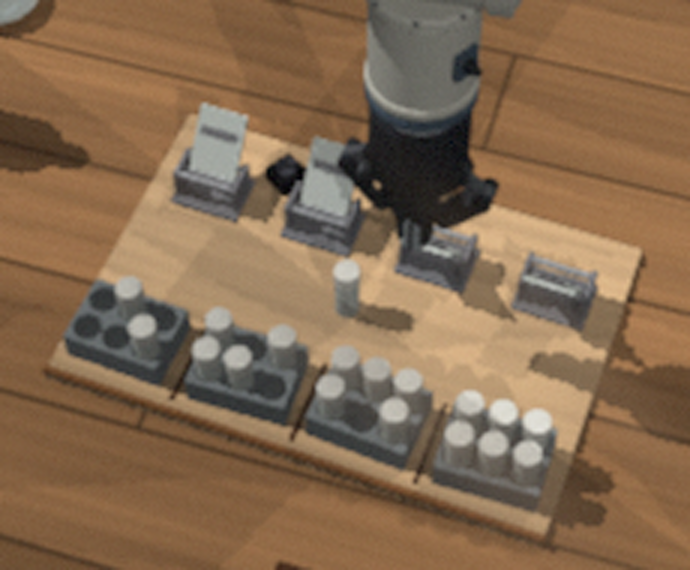

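The bay-3 tag at (325,190) now leans towards the robot, and the vial and loupe haven't moved. The tool is above and behind the bay-2 tag, so I'll repeat the push there.

Call:
drive_tool --steps "20 -1 0 0 0 0; 45 -2 1 0 0 0; 65 -3 1 0 0 0; 78 -3.5 1 0 0 0; 82 -3.5 1 0 0 0; 82 -3.5 1 0 0 0"

```text
t: 5.45
ee_pos: [0.6164, 0.064, 0.1352]
eef_rot: [2.002, 1.57, 0.367]
contact_force: [-0.2, -0.2, 0.5]
gripper_width: -0.0
```

Call:
drive_tool --steps "0 -10 0 0 0 0; 0 -20 0 0 0 0; 0 -30 0 0 0 0; 0 -40 0 0 0 0; 0 -50 0 0 0 0; 0 -60 0 0 0 0; 0 -70 0 0 0 0; 0 -80 0 0 0 0; 0 -82 0 0 0 0; 0 -70 0 0 0 0; 0 -50 0 0 0 0; -10 -45 0 0 0 0"

```text
t: 6.65
ee_pos: [0.574, 0.0668, 0.1449]
eef_rot: [1.842, 1.568, 0.208]
contact_force: [-0.0, -0.3, 0.4]
gripper_width: 0.003
```

Call:
drive_tool --steps "-30 0 0 0 0 0; -60 0 0 0 0 0; -95 0 0 0 0 0; -130 -20 0 0 0 0; -150 -50 0 0 0 0; -150 -90 0 0 0 0; -150 -130 0 0 0 0; -150 -160 0 0 0 0; -150 -180 0 0 0 0; -150 -180 0 0 0 0; -150 -180 0 0 0 0"

```text
t: 7.75
ee_pos: [0.395, 0.0784, 0.2954]
eef_rot: [1.818, 1.566, 0.183]
contact_force: [0.8, -0.2, 0.1]
gripper_width: -0.0
```

```bash
python3 - <<'E'
from h import *
import cv2
show()
p,d=bot.grab_frame("scene"); cv2.imwrite("pics/s4.png",cv2.resize(p[130:320,165:395,::-1],None,fx=3,fy=3,interpolation=cv2.INTER_CUBIC))
np.savez("s4.npz",p=p,d=d); P=cloud("scene","s4.npz"); q=(P[...,:2]-c)@B
for y in (.165,.055,-.055,-.165):
    m=(abs(q[...,1]-y)<.04)&(abs(q[...,0]+.075)<.06)&(P[...,2]>.05)&(P[...,2]<.12)
    print(y,m.sum(),q[m].mean(0).round(3),q[m].min(0).round(3),q[m].max(0).round(3),P[m][:,2].max().round(3))
E
```

```text
t 7.75 pos [0.395  0.0784 0.2954] joints [ 0.192  0.003  2.088 -0.     1.046  1.827] F [ 0.83 -0.21  0.11] w -0.0002448570107229016
[[0.005, 0.998, -0.064], [0.001, -0.064, -0.998], [-1.0, 0.004, -0.001]]
board xy [-0.2222  0.0538] tipz 0.22279112093713244
0.165 51 [-0.039  0.166] [-0.058  0.143] [-0.03   0.188] 0.088
0.055 285 [-0.098  0.056] [-0.114  0.032] [-0.071  0.083] 0.088
-0.055 268 [-0.098 -0.054] [-0.115 -0.079] [-0.08  -0.031] 0.088
-0.165 262 [-0.098 -0.164] [-0.116 -0.188] [-0.079 -0.14 ] 0.089
```

View pics/s4.png

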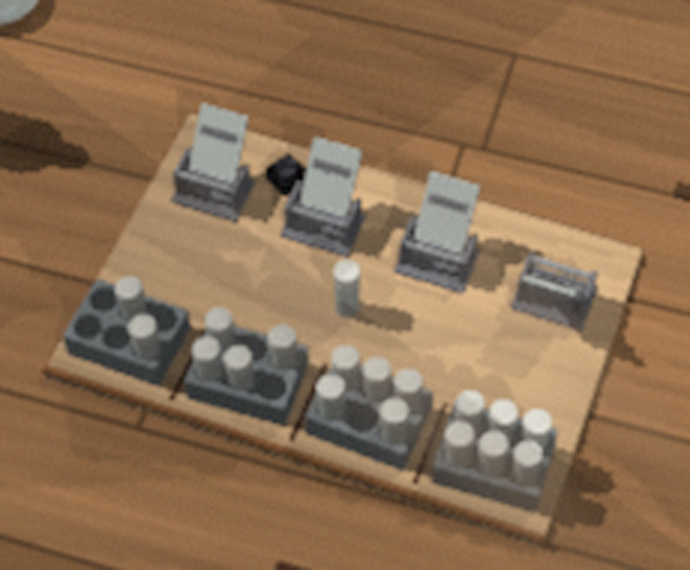

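The three tags with racks short of vials, at (218,140), (330,175) and (447,210), show the bar face. The tag in front of the full rack, at (555,280), leans back. The arm is clear of the board.

```bash
python3 -c "
from plant import bot
print(bot.job_done())"
```

```text
the job is handed in; nothing more can be done
None
```

The stock board is up to date, and I handed the job in at about 7.8 s of the 54 s allowed; no verdict was reported.

- **What I changed:** the leftmost rack is the full one, and its tag already showed the disc. The rightmost tag already showed the bar. The two middle tags, in front of the racks with five and four vials, wrongly showed the disc. I pushed each of them over towards the robot with the closed fingertips, then drew the arm back clear.
- **Last checks:** the final picture and depth agree. The top edges of the three not-full tags are about 40 mm on the robot side of the hinge. The full rack's tag leans about 40 mm or slightly more to the rack side. All four tops are about 88 mm above the table, against the 84 mm stated. The racks, loose vial and loupe look unmoved. The bottles and other items off the board were outside that last picture and were not checked. Force readings between moves stayed around 1 N.
- **What disagreed:** the board measured 303 mm deep instead of 310 mm. Some points came out 4–6 mm off the stated sizes, which the clearances allowed for.

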